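# Find the full soap box on the washing machines

## Task

Three identical closed soap boxes stand on the worktop over the washing machines; one is full and heavy, the other two are almost empty. Lift each box in turn, from the robot's left to its right, well clear of the worktop to feel its weight, and set the light ones back upright where they stood. Put the full one upright, flat on the floor of the low black tray near its middle; never let a box drop.

Things in the scene. Friction and masses are not known exactly. Their poses are not given: they have to be found in the camera images.
- box_left: The left one of three identical closed boxes standing in a row (left is +y). Grey plastic, flat wooden lid, fixed shut; 96 mm long, 52 mm wide, 80 mm high. Origin: centre of underside; z up, x along the length, y across the 52 mm width (grip across it from above). One box, any of the three, is full: 0.48 to 0.63 kg; the others 0.12 to 0.15 kg. It looks the same. Its x is within 17 degrees of straight ahead
- box_middle: The middle one of three identical closed boxes standing in a row (left is +y). Grey plastic, flat wooden lid, fixed shut; 96 mm long, 52 mm wide, 80 mm high. Origin: centre of underside; z up, x along the length, y across the 52 mm width (grip across it from above). One box, any of the three, is full: 0.48 to 0.63 kg; the others 0.12 to 0.15 kg. It looks the same. Its x is within 17 degrees of straight ahead
- box_right: The right one of three identical closed boxes standing in a row (left is +y). Grey plastic, flat wooden lid, fixed shut; 96 mm long, 52 mm wide, 80 mm high. Origin: centre of underside; z up, x along the length, y across the 52 mm width (grip across it from above). One box, any of the three, is full: 0.48 to 0.63 kg; the others 0.12 to 0.15 kg. It looks the same. Its x is within 17 degrees of straight ahead
- tray: Low open rectangular tray of black plastic to the right of the boxes, fixed to the worktop: 190 mm along its x, 150 mm along its y, 30 mm high outside, walls and floor 5 mm thick. Origin: centre of the underside; z up. Turned by up to 15 degrees either way from x pointing straight ahead of the robot
There are look-alikes about, which are no part of the job. What is shaped like the box_middle but blue, pink or yellow is not meant.

How it is judged (in metres and radians):
On the way, in this order (a step that is already met when the one before it is completed fails the run):
1. the left box is lifted upright, at least 20 mm clear of the worktop (height (world z) of box_left above 0.02 m and angle between box_left's own z axis and vertical below 0.4 rad), for 0.2 s.
2. the middle box is lifted upright, at least 20 mm clear of the worktop (height (world z) of box_middle above 0.02 m and angle between box_middle's own z axis and vertical below 0.4 rad), for 0.2 s.
3. the right box is lifted upright, at least 20 mm clear of the worktop (height (world z) of box_right above 0.02 m and angle between box_right's own z axis and vertical below 0.4 rad), for 0.2 s.
At the end, for the whole second after the job is handed in: The full box stands upright (within 7 degrees) at rest flat on the tray's floor, its centre within 70 mm of the tray's centre, its whole weight on the tray; the two light boxes stand upright (within 7 degrees) at rest, each within 30 mm of where it stood at the start (((horizontal distance between box_left and tray below 0.07 m and z of box_left in the frame of tray below 0.012 m and angle between each of box_left, box_middle, box_right's own z axis and vertical below 0.12 rad and contact force between box_left and tray above 3 N and distance of each of box_middle, box_right from where it was at the start of the episode below 0.03 m) or (horizontal distance between box_middle and tray below 0.07 m and z of box_middle in the frame of tray below 0.012 m and angle between each of box_middle, box_left, box_right's own z axis and vertical below 0.12 rad and contact force between box_middle and tray above 3 N and distance of each of box_left, box_right from where it was at the start of the episode below 0.03 m) or (horizontal distance between box_right and tray below 0.07 m and z of box_right in the frame of tray below 0.012 m and angle between each of box_right, box_left, box_middle's own z axis and vertical below 0.12 rad and contact force between box_right and tray above 3 N and distance of each of box_left, box_middle from where it was at the start of the episode below 0.03 m)) and linear speed of each of box_left, box_middle, box_right below 0.03 m/s); the robot touches nothing.
It fails at once if the left box is dropped (falls freely by more than about 25 mm, faster than 0.7 m/s out of the fingers) (linear speed of box_left above 0.7 m/s and contact force between box_left and the fingers below 0.1 N).
It fails at once if the middle box is dropped (falls freely by more than about 25 mm, faster than 0.7 m/s out of the fingers) (linear speed of box_middle above 0.7 m/s and contact force between box_middle and the fingers below 0.1 N).
It fails at once if the right box is dropped (falls freely by more than about 25 mm, faster than 0.7 m/s out of the fingers) (linear speed of box_right above 0.7 m/s and contact force between box_right and the fingers below 0.1 N).
It also fails if it takes over 72 s, if anything falls off the work surface, if the arm or the gripper's body presses on something with over 40 N, if the wrist force passes 120 N, or if a joint passes its speed limit or range.

## Robot

A 6-joint arm with a two-finger parallel gripper is mounted at the origin on the work surface. World frame = base frame: x ahead of the robot, y to its left, z up, the work surface at z = 0. Lengths are in m, angles in degrees, forces in N, time in s.
With the tool pointing down it reaches from about 0.35 to 0.875 m from the base axis. Payload 4.2 kg.
Tool frame: the origin (TCP) lies between the finger pads; the fingertips stand 17 mm ahead of it and the grasp point (between the pads) lies 2 mm behind it; z points along the fingers, y is the line along which they close (so a half turn about z gives the same grasp; the last joint's range is limited). The gripper opens to 87 mm and grips with 3 to 60 N. Pads are 19 mm wide; open, the fingers measure 117 mm over their backs; the gripper's body (75 mm by 190 mm) begins 51 mm behind the grasp point.
Start: joints at [81.853, 22.042, 0.453, 0, -68.411, -14.817], TCP at [0.244, 0.575, 0.24] pointing down, gripper open.
Joint ranges: [-179.83, 179.83], [-69.29, 118.12], [-61.27, 80.66], [-181.25, 117.63], [-171.15, -9.14], [-177.46, 177.46]. Speed limits (degrees/s): [159.86, 159.86, 180, 180, 180, 180].

## Interface

Orientations are given as a 3x3 rotation matrix whose columns are the frame's x, y, z axes.
In Python, from station import sense, capture, r, masks_of gives the robot as it stands.
- The arm moves only by the tool apply_moves, never from a script. Its argument "steps" is a list that holds one entry, the list of rows, each a list of 7 numbers: the opening, from 0 (shut) to 1 (fully open), then the shift along the tool's x, y, z in mm, then the turn, a rotation vector about the tool's x, y, z in rad. A call has 1 to 12 rows; each row shifts and turns the commanded pose from where the row before left it, along the tool's axes as they then stand; what a row does not reach is not made up. A row lasts 1/8 s, in which the tool goes at most 62.5 mm and 10.7 degrees, less where a joint would pass 70% of its speed; a pose out of reach is approached as far as the arm can. A call with a gripper value outside its range is refused whole. The fingers move at their own pace and stop on an object; the grip force is fixed at half the most. Time passes only in rows, so rows that do not move let the fingers close. It gives the time, the measured TCP pose, the force and the opening at its end, in the units of the state.
- sense(): the state, without advancing time (a new reading comes with each control period).
- capture(name): name is "scene" or "top" or "wrist"; returns a dict with "color" (384x512x3 uint8, red, green, blue), "vfov" (degrees; the focal length in pixels is half the picture's height over the tangent of half this angle, whatever the lens; pixels are square), "cx", "cy" (the principal point, pixels), "T" (4x4, takes a point from camera to world coordinates). Camera axes: x right, y down, z forward; pixel columns grow to the right and rows downward; lengths in m; the calibration is good to about 2 mm. A picture is of the moment at which its call begins. There is no depth.
- r.finish_job(): hands the job in, once; it reports no verdict.
Trained networks look in a picture, given as the dict that the camera call returned (one of the last four; its "shot" number tells which), for a name from the list of things; names that differ only in an ending like _2 or _b are one class to them, and where a whole thing is asked for, a point or a joint stands for the part that bears it (a point fixed in the world has none). Each returns a list of dicts, best first, with "confidence" (0 to 1); they miss things now and then, are a little off and sometimes report something else, mostly with a low value. They report only what shows in the picture. A call takes as long as a camera call. They do not tell look-alikes from the thing itself.
- masks_of(picture, thing): "pixels" (384x512 bool, what is visible of it) and "box" ([left, top, width, height] in pixels, round what is visible of it).
The state is a dict: "time_s": time; "joints": joint angles; "joint_velocities": joint speeds; "effort": joint torques, N m; "tcp_pos": TCP position; "ee_rot": TCP orientation; "wrist_force": force on the tool from outside, world axes, zero at the start; "moment": the same for the moment, N m; "gripper_width": opening from 0.0 (shut) to 1.0 (fully open).
Only numpy, scipy, OpenCV 4.12 (cv2) and the standard library are available. Lean on these libraries where they do the work, as an engineer would, in place of code of your own. Each camera call takes 0.05 s, during which the arm holds its last target. There are 200 camera calls.

## Working session

There is one attempt and no reset: what is moved stays moved. The work goes in short steps, Python scripts to look and compute and a tool call to move; the robot and the scene stay as the last step left them, time stands still between calls to the robot, and variables do not carry over. Pictures are saved under pics/ and viewed, on a budget of 10 in all, crops included, one or two more only if the job needs it, and the job is handed in when it is done.

Besides the shell and the picture viewer there is one more tool, called after "Emit:" by a JSON object that holds its "op" and its "data", one argument or row to a line. apply_moves: Moves the arm, as the interface text tells. Its arguments: {"type":"object","properties":{"steps":{"type":"array","items":{"type":"array","items":{"type":"array","items":{"type":"number"}}}}},"required":["steps"]}

```bash
mkdir -p pics
python3 - <<'E'
from station import sense,capture,masks_of
import cv2,numpy as np
s=sense();print(s)
ims=[]
for n in("scene","top"):
    c=capture(n);print(n,c["vfov"],c["cx"],c["cy"],c["T"].tolist() if hasattr(c["T"],'tolist') else c["T"])
    im=c["color"][:,:,::-1].copy()
    for t in("box_middle","tray"):
        for m in masks_of(c,t):
            print(t,m["confidence"],m["box"],m["pixels"].sum())
    cv2.imwrite(f"pics/{n}1.png",im)
E
```

```text
{'time_s': 0.0, 'joints': array([ 8.18538403e+01,  2.20924329e+01,  3.80101286e-01, -3.13579855e-02,
       -6.84099615e+01, -1.48169087e+01]), 'joint_velocities': array([-0.0444706 ,  0.03228597, -0.02669767, -0.01966153,  0.002652  ,
        0.05162244]), 'effort': array([-2.13237887e-03, -3.90663958e+01,  1.87410074e+01,  4.21986714e+00,
        1.10602879e-02, -1.89888401e-04]), 'tcp_pos': array([0.24358308, 0.57497046, 0.238438  ]), 'ee_rot': array([[ 9.20677741e-01, -3.90322746e-01, -8.06203611e-04],
       [-3.90323575e-01, -9.20675481e-01, -2.04071696e-03],
       [ 5.42863492e-05,  2.19352295e-03, -9.99997593e-01]]), 'wrist_force': array([0.35176886, 0.00324675, 0.54500757]), 'moment': array([-0.05258717,  0.03366358, -0.01263194]), 'gripper_width': 0.9987595233767149}
scene 54.563727650501214 253.0765409239736 188.74371103550874 [[-0.7626513980397152, 0.507297228079895, -0.40126346388691175, 0.8898795745393481], [0.646747937445042, 0.5895194135448499, -0.48392557946891007, 0.46218570872706793], [-0.008941503153947749, -0.6285828373700567, -0.7776912408437918, 0.7737008772393553], [0.0, 0.0, 0.0, 1.0]]
box_middle 0.73 [196.1, 201.3, 49.0, 51.7] 1567
box_middle 0.7 [368.5, 213.9, 56.2, 56.1] 1812
box_middle 0.64 [256.8, 223.3, 42.5, 53.6] 1541
box_middle 0.63 [312.6, 192.7, 40.0, 52.3] 1222
tray 0.77 [139.2, 110.6, 83.1, 65.5] 2957
top 49.03151365901734 262.3998597657904 194.2623649070703 [[0.008071247874055122, -0.9834538850299356, 0.1809787583593211, 0.31637740543470483], [-0.9998884801646923, -0.005663164330901258, 0.01381867590266265, 0.021800709819279042], [-0.012565118053451826, -0.18107010959649628, -0.9833899192177106, 1.1307120637994434], [0.0, 0.0, 0.0, 1.0]]
box_middle 0.84 [186.8, 206.7, 30.3, 40.6] 885
box_middle 0.81 [123.3, 242.3, 48.6, 24.1] 973
box_middle 0.79 [201.5, 148.7, 24.3, 42.4] 926
box_middle 0.69 [239.2, 131.3, 40.1, 32.7] 961
tray 0.92 [347.0, 151.6, 73.2, 79.4] 4169
```

View pics/top1.png

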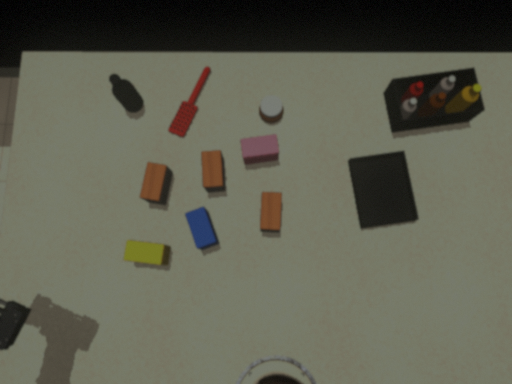

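View pics/scene1.png

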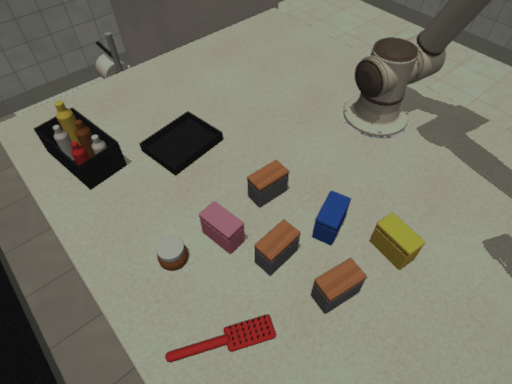

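Top view: wooden-lid boxes at (155,182), (213,170), (271,211), and the tray at (382,190). Blue (201,229), pink (260,149) and yellow (146,252) are decoys. The network mostly picked the decoys, so I'll segment the lids by colour and locate them in both views.

```bash
cat > h.py <<'E'
import cv2,numpy as np
from station import sense,capture,masks_of
def to_plane(c,px,z):
    px=np.atleast_2d(px).astype(float);T=np.array(c["T"]);f=192/np.tan(np.radians(c["vfov"]/2))
    d=np.c_[(px[:,0]-c["cx"])/f,(px[:,1]-c["cy"])/f,np.ones(len(px))]@T[:3,:3].T
    o=T[:3,3];return o[:2]+((z-o[2])/d[:,2])[:,None]*d[:,:2]
def fit(c,m,z):
    ys,xs=np.nonzero(m);p=to_plane(c,np.c_[xs,ys],z)*1000
    (ctr,wh,a)=cv2.minAreaRect(p.astype(np.float32))
    if wh[0]<wh[1]: wh=wh[::-1];a+=90
    return p.mean(0).round(1),np.round(ctr,1),np.round(wh,1),round((a+90)%180-90,1)
def lids(c,z=.08):
    h=cv2.cvtColor(c["color"],cv2.COLOR_RGB2HSV)
    m=cv2.inRange(h,(4,110,70),(16,255,255))
    n,l,st,_=cv2.connectedComponentsWithStats(m)
    return [(st[i,4],st[i,:4].tolist(),fit(c,l==i,z)) for i in range(1,n) if st[i,4]>150]
E
python3 - <<'E'
from h import *
for n in("top","scene"):
    c=capture(n)
    for x in lids(c):print(n,x)
    h=cv2.cvtColor(c["color"],cv2.COLOR_RGB2HSV);
    if n=="top":print(h[165,210],h[182,155],h[205,271],h[230,70])
    for m in masks_of(c,"tray")[:1]: print("tray",fit(c,m["pixels"],.03), fit(c,m["pixels"],0))
E
```

```text
top (np.int32(694), [202, 151, 21, 36], (array([576.2, 167. ]), array([576.5, 167. ]), array([94.3, 50.2]), 4.4))
top (np.int32(702), [140, 163, 27, 38], (array([541.8, 317.1]), array([542.2, 317.2]), array([94.7, 50.2]), -9.5))
top (np.int32(726), [261, 192, 21, 38], (array([467.6,  15.5]), array([468.6,  14.5]), array([94.1, 50.5]), 0.3))
[ 13 163 108] [ 13 164 118] [ 12 159 114] [ 33  38 121]
scene (np.int32(637), [248, 160, 41, 31], (array([476.3,  20.5]), array([474.9,  20.2]), array([95.2, 54.2]), -2.9))
scene (np.int32(918), [255, 220, 45, 42], (array([584.4, 172. ]), array([583.7, 171.5]), array([96.8, 52. ]), 4.9))
scene (np.int32(1153), [315, 258, 51, 44], (array([550.2, 320.9]), array([549.1, 320.7]), array([95.7, 51.9]), -9.3))
```

```bash
cat >> h.py <<'E'
def go(x,y,z,yaw=None):
    s=sense();p=s["tcp_pos"]*1000;R=s["ee_rot"];d=R.T@(np.array([x,y,z])-p)
    cur=np.degrees(np.arctan2(R[1,0],R[0,0]))
    print("t",s["time_s"],"tcp",p.round(1),"yaw",cur.round(2),"F",s["wrist_force"].round(2),"w",round(s["gripper_width"],3))
    print("tool shift mm",d.round(1),"then turn z rad",None if yaw is None else np.radians(cur-yaw).round(4),"tilt fix",np.cross(R[:,2],[0,0,-1])@R)
E
python3 -c "
from h import *
go(546,319,240,-9.4)"
```

```text
t 0.5 tcp [243.8 575.4 239.5] yaw -22.97 F [-0.02  0.49 -0.35] w 0.998
tool shift mm [378.3 118.2  -0.5] then turn z rad -0.2368 tilt fix [ 9.50078278e-05  1.14338199e-05 -1.62840249e-25]
```

Emit:
{"op": "apply_moves", "data": {
  "steps": [
    [[1, 47.2, 14.8, 0, 0, 0, 0], [1, 47.2, 14.8, 0, 0, 0, 0], [1, 47.2, 14.8, 0, 0, 0, 0], [1, 47.2, 14.8, 0, 0, 0, 0], [1, 47.2, 14.8, 0, 0, 0, 0], [1, 47.2, 14.8, 0, 0, 0, 0], [1, 47.2, 14.8, 0, 0, 0, 0], [1, 47.2, 14.8, 0, 0, 0, 0], [1, 0, 0, 0, 0, 0, -0.12], [1, 0, 0, 0, 0, 0, -0.118], [1, 0, 0, 0, 0, 0, 0], [1, 0, 0, 0, 0, 0, 0]]
  ]
}}

```text
time_s: 2.0
tcp_pos: [0.5452, 0.3192, 0.2396]
ee_rot: [[0.987, -0.163, 0.0], [-0.163, -0.987, -0.0], [0.0, 0.0, -1.0]]
wrist_force: [0.3, -0.9, -0.2]
gripper_width: 0.996
```

Run:
```python
from h import *
go(546,319,80,-9.4)
c=capture("wrist");print(c["vfov"],np.array(c["T"]).round(3).tolist());cv2.imwrite("pics/w1.png",c["color"][:,:,::-1])
for x in lids(c):print(x)
for n in("top","scene"):
    c=capture(n)
    for m in masks_of(c,"tray")[:2]: print(n,m["confidence"],fit(c,m["pixels"],.03), fit(c,m["pixels"],0))
```

```text
t 2.0 tcp [545.2 319.2 239.6] yaw -9.41 F [ 0.33 -0.94 -0.21] w 0.996
tool shift mm [8.000e-01 1.000e-01 1.596e+02] then turn z rad -0.0002 tilt fix [ 1.04833891e-05 -1.18701572e-05 -9.38310773e-27]
71.83296052204749 [[-0.164, -0.956, -0.244, 0.611], [-0.986, 0.159, 0.041, 0.308], [-0.001, 0.247, -0.969, 0.386], [0.0, 0.0, 0.0, 1.0]]
(np.int32(3960), [354, 83, 57, 93], (array([580.7, 171. ]), array([578.9, 171. ]), array([93.7, 52.3]), 4.6))
(np.int32(3349), [236, 140, 44, 80], (array([547.4, 318.9]), array([545.3, 319.1]), array([95.2, 50.3]), -9.4))
(np.int32(943), [491, 162, 21, 54], (array([488.9,  34.4]), array([486.5,  35.9]), array([68.9, 23.5]), 3.9))
top 0.87 (array([ 534.2, -281.6]), array([ 535.3, -281.4]), array([193.9, 160.5]), 7.4) (array([ 540.1, -289.9]), array([ 541.2, -289.7]), array([199.2, 164.8]), 7.4)
scene 0.69 (array([539.1, 316.4]), array([537.2, 316.2]), array([133.5,  74.9]), -9.0) (array([525. , 310.5]), array([522.9, 310.3]), array([138.9,  77.9]), -9.0)
scene 0.65 (array([ 547.8, -266.4]), array([ 544.9, -270.5]), array([203.1, 172.7]), 9.3) (array([ 534. , -295.8]), array([ 531., -300.]), array([211.3, 179.7]), 9.3)
```

View pics/w1.png

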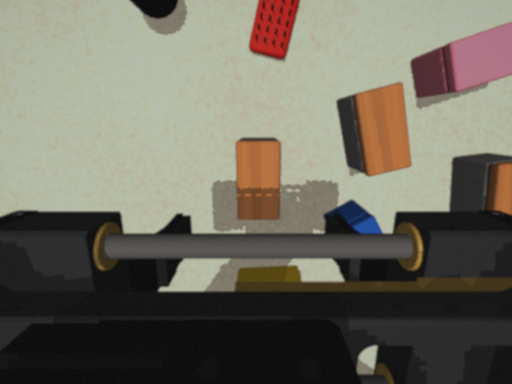

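Left box confirmed at about (546,319), yaw −9.4°, centred under the gripper. Descending and gripping.

Emit:
{"op": "apply_moves", "data": {
  "steps": [
    [[1, 0.8, 0, 40, 0, 0, 0], [1, 0, 0, 40, 0, 0, 0], [1, 0, 0, 40, 0, 0, 0], [1, 0, 0, 30, 0, 0, 0], [1, 0, 0, 20, 0, 0, 0], [1, 0, 0, 15, 0, 0, 0], [1, 0, 0, 0, 0, 0, 0], [0, 0, 0, 0, 0, 0, 0], [0, 0, 0, 0, 0, 0, 0], [0, 0, 0, 0, 0, 0, 0], [0, 0, 0, 0, 0, 0, 0], [0, 0, 0, 0, 0, 0, 0]]
  ]
}}

```text
time_s: 3.75
tcp_pos: [0.5461, 0.3189, 0.0549]
ee_rot: [[0.987, -0.162, 0.0], [-0.162, -0.987, -0.0], [0.0, -0.0, -1.0]]
wrist_force: [0.1, -0.4, 2.3]
gripper_width: 0.598
```

Emit:
{"op": "apply_moves", "data": {
  "steps": [
    [[0, 0, 0, 0, 0, 0, 0], [0, 0, 0, 0, 0, 0, 0], [0, 0, 0, -5, 0, 0, 0], [0, 0, 0, -10, 0, 0, 0], [0, 0, 0, -15, 0, 0, 0], [0, 0, 0, -15, 0, 0, 0], [0, 0, 0, 0, 0, 0, 0], [0, 0, 0, 0, 0, 0, 0], [0, 0, 0, 0, 0, 0, 0], [0, 0, 0, 0, 0, 0, 0]]
  ]
}}

```text
time_s: 5.0
tcp_pos: [0.5458, 0.3188, 0.0989]
ee_rot: [[0.987, -0.162, -0.001], [-0.162, -0.987, -0.001], [-0.001, 0.001, -1.0]]
wrist_force: [0.3, -0.1, -4.4]
gripper_width: 0.594
```

Run:
```python
from h import *
go(546,319,55,-9.4)
for i in range(3):
    c=capture("wrist");print(sense()["wrist_force"].round(2))
for x in lids(c,.125):print(x)
c=capture("top")
for x in lids(c,.125):print(x)
```

```text
t 5.0 tcp [545.8 318.8  98.9] yaw -9.33 F [ 0.27 -0.12 -4.37] w 0.594
tool shift mm [ 0.2 -0.3 43.9] then turn z rad 0.0012 tilt fix [ 9.38588007e-04  7.60895634e-04 -3.59249670e-23]
[ 0.39  0.1  -5.14]
[ 0.92 -0.95 -4.72]
[-0.59  0.35 -5.19]
(np.int32(11227), [432, 50, 80, 168], (array([590. , 213.8]), array([587.5, 214. ]), array([69.6, 32.4]), 4.1))
(np.int32(7201), [204, 166, 108, 68], (array([576.8, 314. ]), array([576.4, 314. ]), array([51., 33.]), 80.6))
(np.int32(2326), [208, 259, 101, 24], (array([540.1, 320. ]), array([539.9, 320.1]), array([50.7, 13.1]), 80.6))
(np.int32(706), [202, 151, 21, 37], (array([564.4, 160.5]), array([564.9, 160.3]), array([91. , 48.9]), 4.9))
(np.int32(725), [261, 192, 20, 39], (array([460.9,  15.9]), array([461. ,  16.1]), array([92.4, 45.9]), 0.0))
```

Reads −5 N against about 0 when unloaded, so the left box looks like the full one (0.5 kg). I'll check the others against it later. Carrying it high to the tray.

Emit:
{"op": "apply_moves", "data": {
  "steps": [
    [[0, 0, 0, -20, 0, 0, 0], [0, 0, 0, -30, 0, 0, 0], [0, 0, 0, -30, 0, 0, 0], [0, 0, 0, -20, 0, 0, 0], [0, 3, 20, 0, 0, 0, 0], [0, 5.5, 35, 0, 0, 0, 0], [0, 6, 40, 0, 0, 0, 0], [0, 6, 40, 0, 0, 0, 0], [0, 6, 40, 0, 0, 0, 0], [0, 6, 40, 0, 0, 0, 0], [0, 6, 40, 0, 0, 0, 0], [0, 6, 40, 0, 0, 0, 0]]
  ]
}}

```text
time_s: 6.7
tcp_pos: [0.5406, 0.0184, 0.1984]
ee_rot: [[0.987, -0.163, -0.002], [-0.163, -0.987, -0.0], [-0.002, 0.001, -1.0]]
wrist_force: [0.6, -0.4, -4.1]
gripper_width: 0.596
```

Emit:
{"op": "apply_moves", "data": {
  "steps": [
    [[0, 6, 40, 0, 0, 0, 0], [0, 6, 40, 0, 0, 0, 0], [0, 6, 40, 0, 0, 0, 0], [0, 6, 40, 0, 0, 0, 0], [0, 6, 40, 0, 0, 0, 0], [0, 6, 40, 0, 0, 0, 0], [0, 6, 35, 0, 0, 0, 0], [0, 3, 18.5, 0, 0, 0, 0], [0, 0, 0, 0, 0, 0, -0.1], [0, 0, 0, 0, 0, 0, -0.1], [0, 0, 0, 0, 0, 0, -0.095], [0, 0, 0, 0, 0, 0, 0]]
  ]
}}

```text
time_s: 8.2
tcp_pos: [0.5382, -0.276, 0.1988]
ee_rot: [[0.991, 0.131, -0.002], [0.131, -0.991, 0.001], [-0.002, -0.001, -1.0]]
wrist_force: [0.4, 0.3, -4.7]
gripper_width: 0.594
```

Run:
```python
from h import *
go(539,-276,75,7.5)
c=capture("wrist");cv2.imwrite("pics/w2.png",c["color"][:,:,::-1])
for m in masks_of(c,"tray")[:2]: print(m["confidence"],m["box"],fit(c,m["pixels"],.03))
print(sense()["wrist_force"])
```

```text
t 8.2 tcp [ 538.2 -276.   198.8] yaw 7.51 F [ 0.41  0.33 -4.7 ] w 0.594
tool shift mm [  1.    0.3 123.8] then turn z rad 0.0001 tilt fix [-1.02306530e-03  1.56912370e-03 -6.61599503e-23]
0.72 [194.8, 94.4, 135.0, 131.4] (array([ 593.9, -282.8]), array([ 554.7, -281.2]), array([158.2, 149.7]), 8.6)
[ 0.74128273 -0.54036187 -4.93228465]
```

View pics/w2.png

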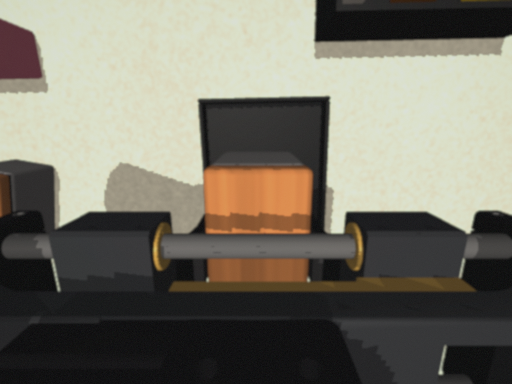

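The box is held over the tray. The tray's far rim runs from (200,100) to (328,97), and its sides are at columns ~203 and ~326. Checking the tray centre from these.

Run:
```python
from h import *
c=capture("wrist")
p=to_plane(c,[[199,100],[329,97],[264,98.5]],.03)*1000;print(p)
d=p[1]-p[0];d/=np.linalg.norm(d);n=np.array([d[1],-d[0]]);n*=-np.sign(n[0]);print(np.linalg.norm(p[1]-p[0]),"centre",p[2]+95*n,np.degrees(np.arctan2(-n[1],-n[0])))
```

```text
[[ 620.52718406 -197.93176151]
 [ 642.72066729 -342.81206936]
 [ 631.64127847 -270.48519552]]
146.5703049702992 centre [ 537.73665538 -284.86997084] 8.709150534790137
```

Emit:
{"op": "apply_moves", "data": {
  "steps": [
    [[0, 1, 5, 0, 0, 0, 0], [0, 0, 0, 20, 0, 0, 0], [0, 0, 0, 30, 0, 0, 0], [0, 0, 0, 30, 0, 0, 0], [0, 0, 0, 25, 0, 0, 0], [0, 0, 0, 15, 0, 0, 0], [0, 0, 0, 8, 0, 0, 0], [0, 0, 0, 5, 0, 0, 0], [0, 0, 0, 2, 0, 0, 0], [0, 0, 0, 1, 0, 0, 0], [0, 0, 0, 0, 0, 0, 0], [0, 0, 0, 0, 0, 0, 0]]
  ]
}}

```text
time_s: 9.85
tcp_pos: [0.5408, -0.2811, 0.0639]
ee_rot: [[0.991, 0.132, 0.001], [0.132, -0.991, -0.0], [0.001, 0.0, -1.0]]
wrist_force: [-0.6, -0.1, -3.5]
gripper_width: 0.594
```

Emit:
{"op": "apply_moves", "data": {
  "steps": [
    [[0, 0, 0, 1, 0, 0, 0], [0, 0, 0, 1, 0, 0, 0], [0, 0, 0, 1, 0, 0, 0], [0, 0, 0, 0, 0, 0, 0]]
  ]
}}

```text
time_s: 10.35
tcp_pos: [0.5406, -0.281, 0.0604]
ee_rot: [[0.991, 0.132, -0.0], [0.132, -0.991, 0.0], [-0.0, -0.0, -1.0]]
wrist_force: [0.2, 0.2, -4.0]
gripper_width: 0.597
```

Emit:
{"op": "apply_moves", "data": {
  "steps": [
    [[0, 0, 0, 1, 0, 0, 0], [0, 0, 0, 1, 0, 0, 0], [0, 0, 0, 0, 0, 0, 0], [0, 0, 0, 0, 0, 0, 0]]
  ]
}}

```text
time_s: 10.85
tcp_pos: [0.5408, -0.2811, 0.0598]
ee_rot: [[0.991, 0.132, 0.001], [0.132, -0.991, -0.0], [0.001, 0.001, -1.0]]
wrist_force: [-3.0, 2.3, 5.9]
gripper_width: 0.598
```

Seated, with the upward force up to +5.9 N. Release and rise.

Emit:
{"op": "apply_moves", "data": {
  "steps": [
    [[1, 0, 0, 0, 0, 0, 0], [1, 0, 0, 0, 0, 0, 0], [1, 0, 0, 0, 0, 0, 0], [1, 0, 0, 0, 0, 0, 0], [1, 0, 0, 0, 0, 0, 0], [1, 0, 0, -20, 0, 0, 0], [1, 0, 0, -40, 0, 0, 0], [1, 0, 0, -40, 0, 0, 0], [1, 0, 0, -40, 0, 0, 0], [1, 0, 0, -40, 0, 0, 0], [1, 0, 0, 0, 0, 0, 0]]
  ]
}}

```text
time_s: 12.22
tcp_pos: [0.5425, -0.2818, 0.2429]
ee_rot: [[0.991, 0.132, 0.008], [0.132, -0.991, -0.003], [0.008, 0.004, -1.0]]
wrist_force: [-1.0, 1.2, -0.7]
gripper_width: 1.002
```

Run:
```python
from h import *
go(579,170.5,240,4.6)
c=capture("wrist")
for x in lids(c,.085):print(x)
c=capture("top");cv2.imwrite("pics/t2.png",cv2.resize(c["color"][:,:,::-1],(800,600)))
for x in lids(c,.08):print(x)
```

```text
t 12.225 tcp [ 542.5 -281.8  242.9] yaw 7.6 F [-0.96  1.22 -0.69] w 1.002
tool shift mm [  96.  -443.5    1.9] then turn z rad 0.0523 tilt fix [ 3.94481534e-03 -7.79952088e-03  4.38819628e-22]
(np.int32(3608), [233, 143, 47, 81], (array([ 541.5, -280.5]), array([ 539.8, -280.6]), array([96.4, 53.3]), 7.7))
(np.int32(1345), [0, 167, 32, 51], (array([494.5,   1.7]), array([489.9,   0.8]), array([64.6, 34.9]), -5.5))
(np.int32(694), [202, 151, 21, 36], (array([576.2, 167.1]), array([576.6, 167.1]), array([94.1, 50.4]), 4.4))
(np.int32(723), [261, 192, 20, 38], (array([467.7,  15.6]), array([468.6,  15.9]), array([94.2, 48. ]), 0.0))
```

View pics/t2.png

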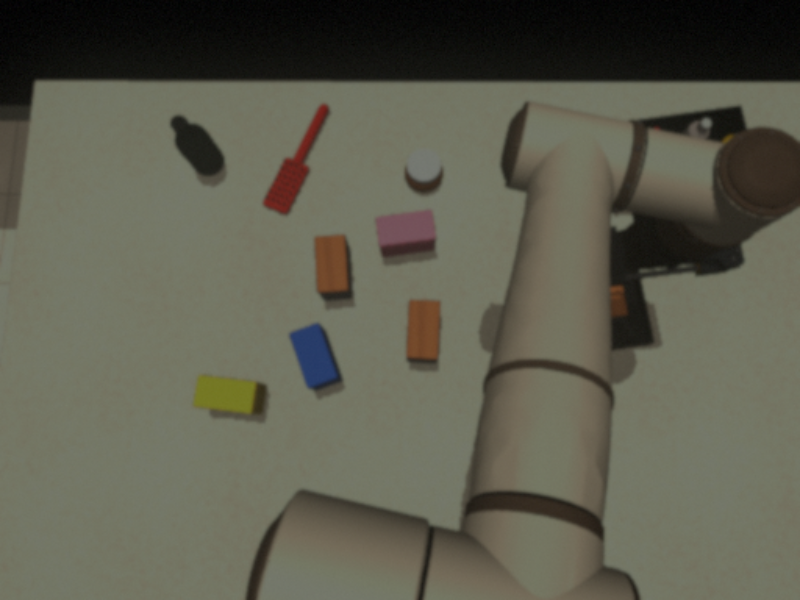

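The arm is over the tray with the box standing in it (lid at z 85 mm, size matches the known 96×52). The middle and right boxes are untouched. Moving to the middle one.

Emit:
{"op": "apply_moves", "data": {
  "steps": [
    [[1, 8.7, -40.3, 0, 0, 0, 0], [1, 8.7, -40.3, 0, 0, 0, 0], [1, 8.7, -40.3, 0, 0, 0, 0], [1, 8.7, -40.3, 0, 0, 0, 0], [1, 8.7, -40.3, 0, 0, 0, 0], [1, 8.7, -40.3, 0, 0, 0, 0], [1, 8.7, -40.3, 0, 0, 0, 0], [1, 8.7, -40.3, 0, 0, 0, 0], [1, 8.7, -40.3, 0, 0, 0, 0], [1, 8.7, -40.3, 0, 0, 0, 0], [1, 9, -40.5, 0, 0, 0, 0.052], [1, 0, 0, 0, 0, 0, 0]]
  ]
}}

```text
time_s: 13.82
tcp_pos: [0.5767, 0.1734, 0.2362]
ee_rot: [[0.997, 0.083, -0.003], [0.083, -0.997, -0.001], [-0.003, 0.001, -1.0]]
wrist_force: [-0.6, 0.2, 0.0]
gripper_width: 1.001
```

Emit:
{"op": "apply_moves", "data": {
  "steps": [
    [[1, 0, 0, 0, 0, 0, 0]]
  ]
}}

```text
time_s: 13.95
tcp_pos: [0.5767, 0.1708, 0.2371]
ee_rot: [[0.997, 0.081, -0.003], [0.081, -0.997, -0.001], [-0.003, 0.001, -1.0]]
wrist_force: [-0.3, -0.6, -0.1]
gripper_width: 1.001
```

Run:
```python
from h import *
go(579,170.5,55,4.6)
c=capture("wrist")
for x in lids(c,.08):print(x)
```

```text
t 13.95 tcp [576.7 170.8 237.1] yaw 4.62 F [-0.26 -0.63 -0.12] w 1.001
tool shift mm [  2.8   0.3 182.1] then turn z rad 0.0003 tilt fix [ 1.21650374e-03  2.79678807e-03 -1.85131979e-22]
(np.int32(517), [367, 5, 40, 57], (array([735.8,  59.2]), array([736. ,  54.1]), array([55.2, 29.7]), 33.0))
(np.int32(3383), [238, 138, 44, 80], (array([581.7, 169.5]), array([579.5, 169.4]), array([94.1, 50. ]), 4.6))
```

Emit:
{"op": "apply_moves", "data": {
  "steps": [
    [[1, 2.5, 1, 40, 0, 0.003, 0], [1, 0, 0, 40, 0, 0, 0], [1, 0, 0, 40, 0, 0, 0], [1, 0, 0, 27, 0, 0, 0], [1, 0, 0, 20, 0, 0, 0], [1, 0, 0, 15, 0, 0, 0], [1, 0, 0, 0, 0, 0, 0], [0, 0, 0, 0, 0, 0, 0], [0, 0, 0, 0, 0, 0, 0], [0, 0, 0, 0, 0, 0, 0], [0, 0, 0, 0, 0, 0, 0], [0, 0, 0, 0, 0, 0, 0]]
  ]
}}

```text
time_s: 15.5
tcp_pos: [0.5804, 0.1705, 0.0569]
ee_rot: [[0.997, 0.08, 0.003], [0.08, -0.997, 0.0], [0.003, 0.0, -1.0]]
wrist_force: [-0.2, 0.2, 2.1]
gripper_width: 0.598
```

Emit:
{"op": "apply_moves", "data": {
  "steps": [
    [[0, 0, 0, 0, 0, 0, 0], [0, 0, 0, 0, 0, 0, 0], [0, 0, 0, -5, 0, 0, 0], [0, 0, 0, -10, 0, 0, 0], [0, 0, 0, -15, 0, 0, 0], [0, 0, 0, -15, 0, 0, 0], [0, 0, 0, 0, 0, 0, 0], [0, 0, 0, 0, 0, 0, 0], [0, 0, 0, 0, 0, 0, 0], [0, 0, 0, 0, 0, 0, 0]]
  ]
}}

```text
time_s: 16.75
tcp_pos: [0.58, 0.1703, 0.101]
ee_rot: [[0.997, 0.08, 0.002], [0.08, -0.997, -0.0], [0.002, 0.0, -1.0]]
wrist_force: [-0.2, 0.5, -0.5]
gripper_width: 0.593
```

Run:
```python
from h import *
go(579.5,169.5,56,4.6)
for i in range(4):
    c=capture("scene");print(sense()["wrist_force"].round(2))
```

```text
t 16.75 tcp [580.  170.3 101. ] yaw 4.59 F [-0.21  0.48 -0.54] w 0.593
tool shift mm [-0.6  0.7 45. ] then turn z rad -0.0001 tilt fix [ 4.70405302e-04 -1.95765771e-03 -2.78520619e-23]
[ 1.56 -0.35 -0.55]
[ 0.65 -0.01 -0.76]
[-0.39  0.27 -1.03]
[ 0.37  0.54 -1.06]
```

About −0.9 N, so the middle box is light. Setting it back.

Emit:
{"op": "apply_moves", "data": {
  "steps": [
    [[0, 0, 0, 15, 0, 0, 0], [0, 0, 0, 15, 0, 0, 0], [0, 0, 0, 8, 0, 0, 0], [0, 0, 0, 4, 0, 0, 0], [0, 0, 0, 1.5, 0, 0, 0], [0, 0, 0, 1, 0, 0, 0], [0, 0, 0, 0, 0, 0, 0], [0, 0, 0, 0, 0, 0, 0]]
  ]
}}

```text
time_s: 17.95
tcp_pos: [0.5805, 0.1705, 0.0574]
ee_rot: [[0.997, 0.08, 0.004], [0.08, -0.997, 0.001], [0.004, -0.0, -1.0]]
wrist_force: [-0.8, 0.5, -1.7]
gripper_width: 0.595
```

Emit:
{"op": "apply_moves", "data": {
  "steps": [
    [[0, 0, 0, 1, 0, 0, 0], [0, 0, 0, 0.7, 0, 0, 0], [0, 0, 0, 0, 0, 0, 0], [0, 0, 0, 0, 0, 0, 0]]
  ]
}}

```text
time_s: 18.45
tcp_pos: [0.5807, 0.1706, 0.0569]
ee_rot: [[0.997, 0.08, 0.004], [0.08, -0.997, 0.0], [0.004, -0.0, -1.0]]
wrist_force: [-2.5, 0.2, 5.0]
gripper_width: 0.597
```

Seated. Release, rise and go to the right box.

Emit:
{"op": "apply_moves", "data": {
  "steps": [
    [[1, 0, 0, 0, 0, 0, 0], [1, 0, 0, 0, 0, 0, 0], [1, 0, 0, 0, 0, 0, 0], [1, 0, 0, 0, 0, 0, 0], [1, 0, 0, 0, 0, 0, 0], [1, 0, 0, -20, 0, 0, 0], [1, 0, 0, -40, 0, 0, 0], [1, 0, 0, -40, 0, 0, 0], [1, 0, 0, -40, 0, 0, 0], [1, 0, 0, -40, 0, 0, 0]]
  ]
}}

```text
time_s: 19.7
tcp_pos: [0.5796, 0.1703, 0.2367]
ee_rot: [[0.997, 0.08, 0.003], [0.08, -0.997, 0.0], [0.003, -0.0, -1.0]]
wrist_force: [0.6, 0.1, -0.4]
gripper_width: 1.0
```

Emit:
{"op": "apply_moves", "data": {
  "steps": [
    [[1, -24.4, 28.5, 0, 0, 0, 0], [1, -24.4, 28.5, 0, 0, 0, 0], [1, -24.4, 28.5, 0, 0, 0, 0], [1, -24.4, 28.5, 0, 0, 0, 0], [1, -24.4, 28.5, 0, 0, 0, 0.08], [1, 0, 0, 0, 0, 0, 0], [1, 0, 0, 0, 0, 0, 0]]
  ]
}}

```text
time_s: 20.58
tcp_pos: [0.47, 0.0188, 0.2353]
ee_rot: [[1.0, 0.001, 0.004], [0.001, -1.0, 0.001], [0.004, -0.001, -1.0]]
wrist_force: [0.7, -0.3, -0.2]
gripper_width: 0.997
```

Run:
```python
from h import *
c=capture("wrist")
for x in lids(c,.08):print(x)
go(471,19,56,0)
```

```text
(np.int32(4611), [83, 32, 66, 98], (array([580.5, 169.5]), array([578.4, 169.4]), array([94.9, 52. ]), 4.5))
(np.int32(419), [502, 91, 10, 77], (array([ 521.9, -260.6]), array([ 528.2, -256.9]), array([84.6, 10. ]), 13.1))
(np.int32(3436), [238, 139, 46, 82], (array([472.9,  16.5]), array([471.4,  16.6]), array([95.2, 50.4]), -2.6))
t 20.625 tcp [470.2  19.  235.1] yaw 0.05 F [0.42 0.48 0.24] w 0.999
tool shift mm [1.000e-01 1.000e-01 1.791e+02] then turn z rad 0.0009 tilt fix [-4.67032541e-04 -3.70714256e-03 -1.60713151e-23]
```

Emit:
{"op": "apply_moves", "data": {
  "steps": [
    [[1, 0.6, 2.3, 40, 0, -0.003, 0.043], [1, 0, 0, 40, 0, 0, 0], [1, 0, 0, 40, 0, 0, 0], [1, 0, 0, 25, 0, 0, 0], [1, 0, 0, 20, 0, 0, 0], [1, 0, 0, 14, 0, 0, 0], [1, 0, 0, 0, 0, 0, 0], [0, 0, 0, 0, 0, 0, 0], [0, 0, 0, 0, 0, 0, 0], [0, 0, 0, 0, 0, 0, 0], [0, 0, 0, 0, 0, 0, 0], [0, 0, 0, 0, 0, 0, 0]]
  ]
}}

```text
time_s: 22.12
tcp_pos: [0.4704, 0.0163, 0.0563]
ee_rot: [[0.999, -0.043, 0.0], [-0.043, -0.999, 0.0], [0.0, -0.0, -1.0]]
wrist_force: [-0.2, 0.2, 2.5]
gripper_width: 0.596
```

Emit:
{"op": "apply_moves", "data": {
  "steps": [
    [[0, 0, 0, 0, 0, 0, 0], [0, 0, 0, 0, 0, 0, 0], [0, 0, 0, -5, 0, 0, 0], [0, 0, 0, -10, 0, 0, 0], [0, 0, 0, -15, 0, 0, 0], [0, 0, 0, -15, 0, 0, 0], [0, 0, 0, 0, 0, 0, 0], [0, 0, 0, 0, 0, 0, 0], [0, 0, 0, 0, 0, 0, 0], [0, 0, 0, 0, 0, 0, 0]]
  ]
}}

```text
time_s: 23.38
tcp_pos: [0.4701, 0.0162, 0.1005]
ee_rot: [[0.999, -0.043, -0.001], [-0.043, -0.999, -0.0], [-0.001, 0.0, -1.0]]
wrist_force: [-0.1, -0.0, -1.3]
gripper_width: 0.594
```

Run:
```python
from h import *
go(471,16.6,56,-2.6)
for i in range(4):
    c=capture("scene");print(sense()["wrist_force"].round(2))
```

```text
t 23.375 tcp [470.1  16.2 100.5] yaw -2.46 F [-0.06 -0.01 -1.3 ] w 0.594
tool shift mm [ 1.  -0.4 44.5] then turn z rad 0.0025 tilt fix [ 1.50703981e-04  1.13324500e-03 -5.31597012e-24]
[-0.34  0.49 -0.98]
[-0.13  0.39 -1.2 ]
[-0.13  0.4  -0.75]
[-0.75 -0.02 -1.04]
```

The right box is also light (about −1 N), so the left one is the full box. Setting the right one back.

Emit:
{"op": "apply_moves", "data": {
  "steps": [
    [[0, 0, 0, 15, 0, 0, 0], [0, 0, 0, 15, 0, 0, 0], [0, 0, 0, 8, 0, 0, 0], [0, 0, 0, 4, 0, 0, 0], [0, 0, 0, 1.5, 0, 0, 0], [0, 0, 0, 1, 0, 0, 0], [0, 0, 0, 1, 0, 0, 0], [0, 0, 0, 0, 0, 0, 0], [0, 0, 0, 0, 0, 0, 0]]
  ]
}}

```text
time_s: 24.7
tcp_pos: [0.4707, 0.0165, 0.0563]
ee_rot: [[0.999, -0.042, 0.001], [-0.042, -0.999, 0.0], [0.001, -0.001, -1.0]]
wrist_force: [-1.3, 0.9, 5.6]
gripper_width: 0.596
```

Emit:
{"op": "apply_moves", "data": {
  "steps": [
    [[1, 0, 0, 0, 0, 0, 0], [1, 0, 0, 0, 0, 0, 0], [1, 0, 0, 0, 0, 0, 0], [1, 0, 0, 0, 0, 0, 0], [1, 0, 0, 0, 0, 0, 0], [1, 0, 0, -20, 0, 0, 0], [1, 0, 0, -40, 0, 0, 0], [1, 0, 0, -40, 0, 0, 0], [1, 0, 0, -40, 0, 0, 0], [1, 0, 0, -40, 0, 0, 0]]
  ]
}}

```text
time_s: 25.95
tcp_pos: [0.47, 0.0162, 0.2368]
ee_rot: [[0.999, -0.043, 0.0], [-0.043, -0.999, 0.0], [0.0, -0.0, -1.0]]
wrist_force: [0.2, 0.2, -0.7]
gripper_width: 0.999
```

Emit:
{"op": "apply_moves", "data": {
  "steps": [
    [[1, 0, -45, -5, 0, 0, 0], [1, 0, -45, 0, 0, 0, 0], [1, 0, -45, 0, 0, 0, 0], [1, 0, -45, 0, 0, 0, 0], [1, 0, -45, 0, 0, 0, 0], [1, 0, -45, 0, 0, 0, 0], [1, 0, -45, 0, 0, 0, 0], [1, 0, -45, 0, 0, 0, 0], [1, 0, 0, 0, 0, 0, 0], [1, 0, 0, 0, 0, 0, 0], [1, 0, 0, 0, 0, 0, 0]]
  ]
}}

```text
time_s: 27.32
tcp_pos: [0.4858, 0.3749, 0.2408]
ee_rot: [[0.999, -0.044, -0.0], [-0.044, -0.999, 0.0], [-0.0, -0.0, -1.0]]
wrist_force: [-0.0, 0.1, 0.2]
gripper_width: 1.001
```

Run:
```python
from h import *
ims=[]
for n in("top","scene"):
    c=capture(n);ims.append(cv2.resize(c["color"][:,:,::-1],(400,300)))
    for x in lids(c,.08):print(n,x)
    for m in masks_of(c,"tray")[:1]:print(n,"tray",fit(c,m["pixels"],.03))
cv2.imwrite("pics/f.png",np.hstack(ims));go(0,0,0,0)
```

```text
top (np.int32(193), [169, 67, 41, 70], (array([754.7, 229.1]), array([762.7, 225.2]), array([204.8,  45.8]), -23.6))
top (np.int32(692), [201, 151, 21, 37], (array([576. , 168.6]), array([576.3, 168.5]), array([94.5, 50.3]), 4.4))
top (np.int32(788), [375, 165, 27, 39], (array([ 538.6, -282. ]), array([ 539.1, -282. ]), array([97.5, 53.2]), 8.1))
top (np.int32(729), [260, 192, 21, 38], (array([467.9,  15.8]), array([468.4,  15.8]), array([95. , 49.6]), -2.1))
top tray (array([ 530. , -278.3]), array([ 535.1, -280.1]), array([191.4, 158.5]), 8.3)
scene (np.int32(472), [160, 113, 37, 26], (array([ 541.4, -280.4]), array([ 540.8, -280.2]), array([102.6,  56.4]), 8.8))
scene (np.int32(639), [248, 161, 41, 30], (array([476.4,  21. ]), array([475.2,  21. ]), array([95.5, 55.1]), -2.0))
scene (np.int32(936), [255, 220, 46, 42], (array([584.7, 174.1]), array([583.4, 173.7]), array([96.2, 52.3]), 4.5))
scene (np.int32(162), [158, 250, 28, 19], (array([784.6,  70.8]), array([782.2,  67.1]), array([57.7, 32.7]), -23.7))
scene tray (array([ 562. , -247.2]), array([ 545.7, -269.9]), array([204.4, 172.4]), 8.3)
t 27.525 tcp [485.9 375.3 241. ] yaw -2.5 F [-0.21  0.23  0.39] w 1.0
tool shift mm [-469.1  396.3  240.6] then turn z rad -0.0437 tilt fix [-7.05595595e-04 -2.70197622e-04  9.14216808e-24]
```

View pics/f.png

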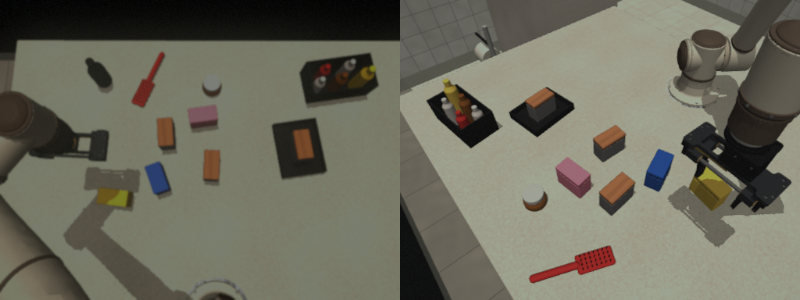

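The full box stands in the tray (left panel, ~(304,144)). Both light boxes are back at their starting places, ~(165,132) and (212,164), and the arm is clear. Handing in.

```bash
python3 -c "
from station import r
print(r.finish_job())"
```

```text
the job is handed in; nothing more can be done
None
```

The left box was the full one and now stands in the tray. I lifted all three boxes in order, left to right, and handed the job in at about 27.5 s; no verdict was reported.

- **Weights:** the wrist force read about −5 N with the left box, and about −1 N with each of the other two. I put the left box in the tray straight after feeling it, then lifted the others and set them back.
- **Full box:** the last pictures show it upright in the tray at about (540, −281) mm. The tray's centre is at about (538, −283) mm, so it is a few millimetres off the middle.
- **Light boxes:** both stand upright, 1–2 mm from where they started. The arm is clear of everything, with the gripper open.

**Checks that disagreed:**
- The top and scene cameras differ by 5–9 mm on box positions. I used the wrist camera for the grasps.
- The tray position varied by about 10–15 mm between views, still well inside the 70 mm limit.
- The network mostly picked the coloured look-alikes, so I found the boxes by the colour of their wooden lids.

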